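# Lay the relief plate face up in the proof-press bed and pin it

## Robot

A 7-joint arm with a two-finger parallel gripper is mounted at the origin on the work surface. World frame = base frame: x ahead of the robot, y to its left, z up, the work surface at z = 0. Lengths are in m, angles in rad, forces in N, time in s.
With the tool pointing down it reaches from about 0.425 to 0.95 m from the base axis. Payload 4.7 kg.
Tool frame: the origin (TCP) lies between the finger pads; the fingertips stand 11 mm ahead of it and the grasp point (between the pads) lies 8 mm behind it; z points along the fingers, y is the line along which they close (so a half turn about z gives the same grasp; the last joint's range is limited). The gripper opens to 87 mm and grips with 3 to 60 N. Pads are 19 mm wide; open, the fingers measure 117 mm over their backs; the gripper's body (75 mm by 190 mm) begins 51 mm behind the grasp point.
Start: joints at [-1.302, 0.469, -0.049, 1.532, 0.024, 1.141, -0.082], TCP at [0.198, 0.645, 0.234] pointing down, gripper open.
Joint ranges: [-2.59, 2.59], [-0.33, 1.99], [-1.39, 1.29], [0.1, 2.45], [-1.04, 4.18], [0.21, 1.99], [-2.66, 2.66]. Speed limits (rad/s): [2.57, 2.57, 3.14, 3.14, 3.14, 3.14, 3.14].

## Interface

Orientations are given as [roll, pitch, yaw] about the fixed x, y, z axes, in that order (R = Rz(yaw) Ry(pitch) Rx(roll)).
In Python, from cell import manip gives the robot as it stands.
- The arm moves only by the tool send_rows, never from a script. Its arguments are lists of equal length, an entry for each row: "twist": the turn, a rotation vector about the tool's x, y, z in rad, a list of three; "linear": the shift along the tool's x, y, z in mm, a list of three; "hand": the opening, from -1 (shut) to 1 (fully open). A call has 1 to 10 rows; each row shifts and turns the commanded pose from where the row before left it, along the tool's axes as they then stand; what a row does not reach is not made up. A row lasts 1/10 s, in which the tool goes at most 50 mm and 8.59 degrees, less where a joint would pass 70% of its speed; a pose out of reach is approached as far as the arm can. A call is refused whole if a number of a shift passes 50 or a number of a turn 0.15, either way. A call with a gripper value outside its range is refused whole. The fingers move at their own pace and stop on an object; "squeeze" is the grip in N (left out, the last holds). Time passes only in rows, so rows that do not move let the fingers close. It gives the time, the measured TCP pose, the force, the opening and the grip force at its end, in the units of the state.
- manip.read_state(): the state, without advancing time (a new reading comes with each control period).
- manip.read_camera(name): name is "scene" or "top"; returns a dict with "img" (480x640x3 uint8, red, green, blue), "mtx" (3x3 intrinsics, pixels), "R" (3x3) and "t" (3): a world point X has camera coordinates R X + t. Camera axes: x right, y down, z forward; pixel columns grow to the right and rows downward; lengths in m; the calibration is good to about 2 mm. A picture is of the moment at which its call begins. There is no depth.
- manip.finish_job(): hands the job in; it is judged then, once.
Trained networks look in a picture, given as the dict that the camera call returned (one of the last four; its "shot" number tells which), for a name from the list of things; names that differ only in an ending like _2 or _b are one class to them, and where a whole thing is asked for, a point or a joint stands for the part that bears it (a point fixed in the world has none). Each returns a list of dicts, best first, with "confidence" (0 to 1); they miss things now and then, are a little off and sometimes report something else, mostly with a low value. They report only what shows in the picture. A call takes as long as a camera call. They do not tell look-alikes from the thing itself.
- manip.outline_of(thing, picture): "pixels" (480x640 bool, what is visible of it) and "point" ([column, row] in pixels, amid what is visible of it).
- manip.tip_of(thing, picture): "point" ([column, row] in pixels: a listed point, or the origin of a listed thing).
The state is a dict: "t": time; "qpos": joint angles; "dq": joint speeds; "effort": joint torques, N m; "tcp_pos": TCP position; "eef_rot": TCP orientation; "contact_force": force on the tool from outside, world axes, zero at the start; "ft_torque": the same for the moment, N m; "width": finger opening in m; "gripper_force": force on a finger pad.
Only numpy, scipy, OpenCV 4.12 (cv2) and the standard library are available. Lean on these libraries where they do the work, as an engineer would, in place of code of your own. Each camera call takes 0.05 s, during which the arm holds its last target. There are 200 camera calls.

## Task

Take the relief plate (the one with the pin hole and the raised printing face) out of the rack and lay it in the pocket of the press bed, raised face up, so that it lies flat on the pocket's floor with its pin hole over the hole in the bed. Then take the pin from its wooden block and push it down through the plate into the bed until its head rests on the plate. Leave the two plain plates and the other things on the table where they are.

Things in the scene. Friction and masses are not known exactly. Their poses are not given: they have to be found in the camera images.
- plate: Aluminium plate, 0.25 kg, upright in a rack slot, may lean slightly. Origin: middle of foot edge. x along its 110 mm, z from foot to top edge (70 mm), +y out of the raised face. Flange y -4.5 (flat back) to +0.5 mm; raised field with dark ring and bars reaches y +4.5, over x -47 to 27, z 6 to 64 mm: 9 mm thick to grip. 12 mm pin hole through the flange at x 40, z 45 mm.
- plate_mid (a point): centre of the plate's flat back face (plate x 0, y -4.5, z 35 mm), axes as plate
- plate_hole (a point): the pin hole's mouth on the plate's back face, axes as plate
- rack: Fixed wooden rack, 130 x 175 mm, with three parallel slots along its x axis at y = -60, 0, +60 mm, 11 mm wide; slot floor at 8 mm, slot walls (8 mm thick) up to 30 mm above the table. Three plates stand in it in any order, turned as the rack is; tops at 78 mm (small one 63 mm). Origin: centre of underside, z up.
- bed: Fixed steel bed 133 (x) x 173 (y) x 24 mm high; central pocket 73 (x) x 113 mm (y), 6 mm deep, upright walls, floor 18 mm above the table: 1.5 mm play each side. Origin: centre of underside, z up. Home, the plate has its +y up, its +x along bed +y, its +z along bed +x; its foot edge lies along the pocket's -x wall (nearest the robot).
- bed_pocket (a point): centre of the pocket's floor
- bed_hole (a point): mouth of the 10 mm pin hole in the pocket's floor, at bed x = 10, y = 40 mm; it goes through the bed down to the table, 18 mm
- pin: Steel pin, 60 g, upright in its block, tip 10 mm above the table. Origin: centre of the tip's end; z up the pin. Shank 8 mm diameter, 20 mm long, chamfered tip; then a knurled cylindrical head 18 mm diameter, from z = 20 to 44 mm. Fully in, its head rests on the plate's flange and its tip is 3 mm above the table.
- pin_block: Fixed wooden block 50 x 50 x 30 mm with a 9.5 mm hole in the middle that holds the pin loosely, head resting on the block's top. Origin: centre of its underside.
- blank: plain flat aluminium plate 110 x 9 x 70 mm, no hole and no raised field, standing in the rack; leave it
- small_blank: small plain aluminium plate 75 x 9 x 55 mm high, standing in the rack; leave it
- bottle: white bottle with red cap, 66 mm diameter, 190 mm high; leave it
- ink_jar: glass ink jar, 54 mm diameter, 65 mm high; leave it
- spatula: flat spatula with wooden handle, 200 mm long, lying along its x axis; leave it
- tape_dispenser: blue tape dispenser with a tan roll, 160 x 70 mm, 125 mm high; leave it
- brayer: ink roller with rubber drum and wooden handle, about 170 mm long, up to 34 mm high; leave it
There are look-alikes about, which are no part of the job. Leave any green look-alike of the plate alone. What is shaped like the bed but orange is not meant.

How it is judged:
By the outcome, as a careful person would: the job done as asked, in the order asked, and still so for the second after the job is handed in, with the robot touching nothing.
It also fails if it takes over 64 s, if anything falls off the work surface, if the arm or the gripper's body presses on something with over 40 N, if the wrist force passes 120 N, or if a joint passes its speed limit or range.

## Working session

There is one attempt and no reset: what is moved stays moved. The work goes in short steps, Python scripts to look and compute and a tool call to move; the robot and the scene stay as the last step left them, time stands still between calls to the robot, and variables do not carry over. Pictures are saved under pics/ and viewed, at most 10 in all, crops included, and the job is handed in when it is done.

Besides the shell and the picture viewer there is one more tool, called after "Request:" as name(argument=value, ...) on one line, values as JSON. send_rows: Moves the arm, as the interface text tells. Its arguments: {"type":"object","properties":{"twist":{"type":"array","items":{"type":"array","items":{"type":"number"}}},"linear":{"type":"array","items":{"type":"array","items":{"type":"number"}}},"hand":{"type":"array","items":{"type":"number"}},"squeeze":{"type":"number"}},"required":["twist","linear","hand"]}

```bash
mkdir -p pics; ls
cat > h.py <<'E'
import numpy as np,cv2
from cell import manip
from scipy.spatial.transform import Rotation as Rn
def ray(p,c):
    d=c["R"].T@np.linalg.inv(c["mtx"])@np.array([p[0],p[1],1.]); return -c["R"].T@c["t"],d
def onz(p,c,z):
    o,d=ray(p,c); return o+d*(z-o[2])/d[2]
def proj(X,c):
    X=np.atleast_2d(X); return cv2.projectPoints(X.astype(float),cv2.Rodrigues(c["R"])[0],c["t"],c["mtx"],None)[0][:,0]
def tri(ps,cs):
    A=[];b=[]
    for p,c in zip(ps,cs):
        o,d=ray(p,c); d=d/np.linalg.norm(d); P=np.eye(3)-np.outer(d,d); A.append(P); b.append(P@o)
    return np.linalg.solve(sum(A),sum(b))
def save(n,im): cv2.imwrite("pics/"+n+".png",im[:,:,::-1])
E
python3 - <<'E'
from h import *
np.set_printoptions(precision=4,suppress=True)
cs={n:manip.read_camera(n) for n in("scene","top")}
for n,c in cs.items():
    save(n+"0",c["img"]); print(n,c["mtx"][0,0],-c["R"].T@c["t"],c["R"].tolist())
    for k in "plate plate_mid plate_hole rack bed bed_pocket bed_hole pin pin_block blank small_blank".split():
        print(k,[(np.round(d["point"],1).tolist(),round(d["confidence"],2)) for d in manip.tip_of(k,c)])
    print("outl",[(np.round(d["point"]).tolist(),round(d["confidence"],2)) for d in manip.outline_of("plate",c)])
s=manip.read_state();print(s)
E
```

```text
pics
scene 515.6827966820388 [1.0805 0.4556 0.8993] [[-0.6022709838485039, 0.7980866676239596, -0.018092345758308925], [0.5964783284292066, 0.43483480589766044, -0.6746349348308633], [-0.5305499653458235, -0.4171047380944348, -0.7379297878055328]]
plate [([409.0, 260.9], 0.75), ([249.6, 207.6], 0.58)]
plate_mid [([247.8, 203.6], 0.96), ([395.0, 251.8], 0.58)]
plate_hole [([230.5, 201.3], 0.84), ([408.7, 242.0], 0.82), ([249.1, 209.3], 0.47)]
rack []
bed [([351.4, 295.3], 0.73), ([519.3, 270.9], 0.61)]
bed_pocket [([354.6, 293.2], 0.9), ([523.0, 265.0], 0.6)]
bed_hole [([360.4, 301.2], 0.86), ([535.8, 277.6], 0.59), ([245.0, 210.4], 0.38)]
pin [([482.7, 323.1], 0.63), ([154.2, 220.7], 0.44)]
pin_block [([485.1, 324.0], 0.77)]
blank [([260.8, 224.4], 0.87)]
small_blank [([238.2, 192.1], 0.67), ([251.5, 216.7], 0.65)]
outl [([245.0, 195.0], 0.83), ([396.0, 250.0], 0.82)]
top 505.2118346751778 [0.3125 0.0139 1.2674] [[0.01986474290238656, -0.9997776243554986, -0.007077699308201332], [-0.9863769444679695, -0.018441277049628592, -0.16346388813071488], [0.1632970159294226, 0.010228447529027
[... 439 characters left out ...]
6], 0.41)]
pin_block [([192.4, 264.7], 0.92)]
blank [([406.3, 250.7], 0.59)]
small_blank [([447.6, 260.2], 0.64), ([187.4, 263.0], 0.58)]
outl [([286.0, 287.0], 0.83), ([291.0, 226.0], 0.39)]
{'t': 1.3, 'qpos': array([-1.3019,  0.4686, -0.0486,  1.5325,  0.0241,  1.141 , -0.0823]), 'dq': array([ 0.0014,  0.0003,  0.0006,  0.0013, -0.0014, -0.0006,  0.0006]), 'effort': array([ -0.0001, -50.7849,  -0.0809, -23.6452,  -0.0613,   0.0314,
         0.    ]), 'tcp_pos': array([0.198 , 0.6453, 0.2336]), 'eef_rot': array([ 3.1415, -0.    ,  2.8438]), 'contact_force': array([ 0.7641, -1.1674,  0.4772]), 'ft_torque': array([-0.0423, -0.0363,  0.0279]), 'gripper_force': 0.0, 'width': 0.0868166125014994}
```

View both.

View pics/scene0.png

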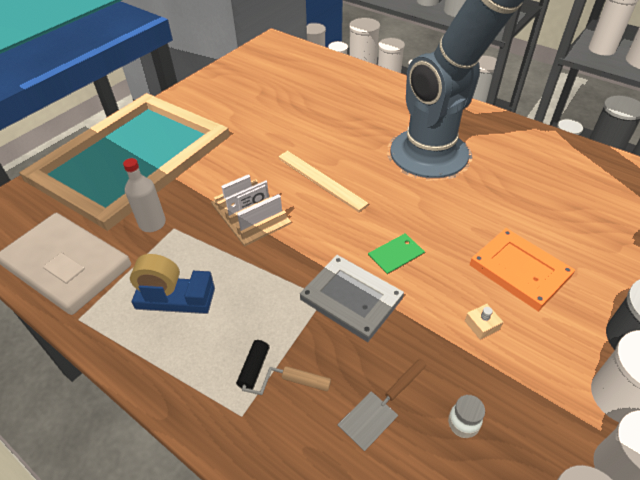

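View pics/top0.png

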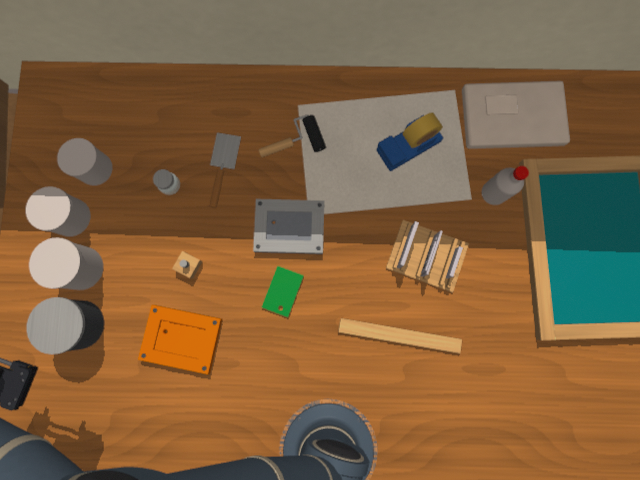

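Scene view: grey bed at (351,296), orange look-alike (523,268), green look-alike plate (397,252), rack with three plates at (252,205), pin block (485,320). Top view: bed (290,226), rack (427,257), pin (185,265).
Candidates for the relief plate (scene): green plate (397,252) no; rack front plate (262,213), rack middle (248,198) showing a dark ring, rack rear (238,187). I choose the middle one and check it in a crop.

Run:
```python
import cv2,numpy as np
a=cv2.imread("pics/scene0.png")[165:245,205:305]; b=cv2.imread("pics/top0.png")[212:300,380:480]
a=cv2.resize(a,None,fx=7,fy=7,interpolation=2)[:,:]; b=cv2.resize(b,None,fx=7,fy=7,interpolation=2)
im=cv2.resize(np.vstack([a,b]),None,fx=.5,fy=.5)
cv2.imwrite("pics/c1.png",cv2.resize(np.hstack([a[:560],b[:560]]),(800,320)))
cv2.imwrite("pics/c2.png",cv2.resize(cv2.imread("pics/top0.png")[190:270,140:340],(800,320),interpolation=2))
```

```text
(no output)
```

View pics/c1.png

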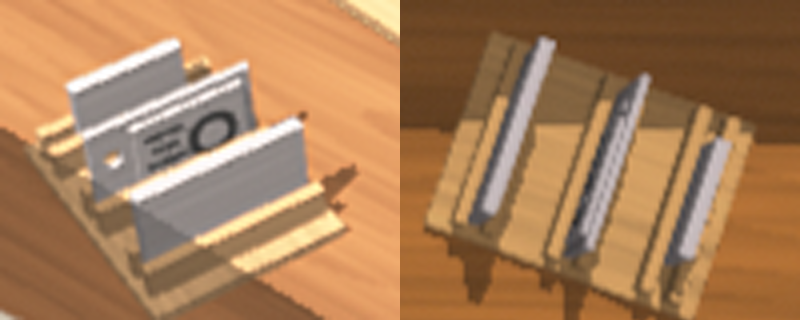

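View pics/c2.png

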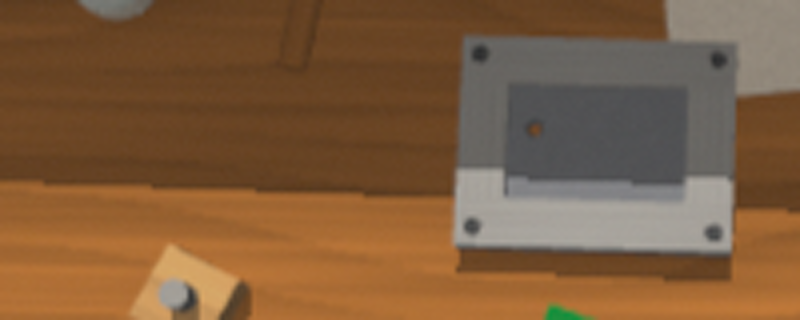

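Crop 1 confirms it: the middle rack plate has the hole (left end, world +x side) and the ring/bars, facing world +y. Crop 2: grey bed, with its hole at about (274,222). Now I'll fit the poses.

```bash
cat > fit.py <<'E'
from h import *
from scipy.optimize import minimize
def T(x,y,yaw,P):
    c,s=np.cos(yaw),np.sin(yaw); P=np.asarray(P,float)
    return np.c_[x+c*P[:,0]-s*P[:,1],y+s*P[:,0]+c*P[:,1],P[:,2]]
def box(a,b,z0,z1,cx=0,cy=0):
    return np.array([[cx+sx*a/2,cy+sy*b/2,z] for z in(z0,z1) for sx,sy in((-1,-1),(1,-1),(1,1),(-1,1))])
E2=[(0,1),(1,2),(2,3),(3,0),(4,5),(5,6),(6,7),(7,4),(0,4),(1,5),(2,6),(3,7)]
def hullfit(P,obs,x0,sh=8):
    # obs: (mask,cam); min of sub-pixel XOR area of convex hull
    def f(p):
        e=0
        for m,c in obs:
            q=proj(T(*p,P),c); h=cv2.convexHull(q.astype(np.float32))
            r=np.zeros((480*4,640*4),np.uint8); cv2.fillConvexPoly(r,np.round((h+.5)*4-.5).astype(int),255)
            r=cv2.resize(r,(640,480),interpolation=cv2.INTER_AREA)/255.
            e+=np.abs(r-m).sum()
        return e
    s=np.array([x0]+[np.array(x0)+d for d in np.diag([.01,.01,.1])])
    r=minimize(f,x0,method="Nelder-Mead",options=dict(initial_simplex=s,xatol=1e-4,fatol=.2)); return r.x,r.fun,[m.sum() for m,_ in obs]
E
python3 - <<'E'
from fit import *
import pickle
np.set_printoptions(precision=4,suppress=True)
cs={n:manip.read_camera(n) for n in("scene","top")}; S,t=cs["scene"],cs["top"]
O={(k,n):manip.outline_of(k,c) for k in("bed","pin_block","pin","rack","plate") for n,c in cs.items()}
pickle.dump((cs,O),open("o.pkl","wb"))
def pick(k,n,pt):
    l=[d for d in O[k,n] if np.hypot(*(np.array(d["point"])-pt))<25]
    return [(l[0]["pixels"].astype(float),cs[n])] if l else []
ob=pick("bed","scene",(352,296))+pick("bed","top",(290,226)); x0=onz((290,226),t,.02)
for o in (ob,ob[:1],ob[1:]): print("bed",hullfit(box(.133,.173,0,.024),o,[x0[0],x0[1],0]))
ob=pick("pin_block","top",(187,266))+pick("pin_block","scene",(485,322)); x0=onz((187,266),t,.02)
for o in (ob,): print("pb",hullfit(np.vstack([box(.05,.05,0,.03)]),o,[x0[0],x0[1],.6]))
for k in O: print(k,[(np.round(d["point"]).tolist(),round(d["confidence"],2),int(d["pixels"].sum())) for d in O[k]])
for k,a,b in(("pocket",(354.6,293.2),(290,225.6)),("hole",(360.4,301.2),(275.2,220.3)),("platehole",(230.5,201.3),(435.9,236.2)),("platemid",(247.8,203.6),(430,253.3))):
    print(k,tri([a,b],[S,t]))
# manual plate top edge
print("top edge scene",onz((225.75,198.25),S,.078),onz((266.25,181.25),S,.078),"top",onz((441.75,230.75),t,.078))
E
```

```text
bed (array([ 0.534 ,  0.1076, -0.0055]), np.float64(295.4039215686274), [np.float64(4871.0), np.float64(3663.0)])
bed (array([ 0.5331,  0.1093, -0.0054]), np.float64(99.61568627450981), [np.float64(4871.0)])
bed (array([ 0.5351,  0.1061, -0.005 ]), np.float64(84.83529411764707), [np.float64(3663.0)])
pb (array([0.4316, 0.3588, 1.1534]), np.float64(290.1764705882353), [np.float64(395.0), np.float64(876.0)])
('bed', 'scene') [([524.0, 267.0], 0.72, 4476), ([353.0, 297.0], 0.7, 4871)]
('bed', 'top') [([179.0, 338.0], 0.7, 4148), ([290.0, 229.0], 0.64, 3663), ([450.0, 260.0], 0.37, 229)]
('pin_block', 'scene') [([485.0, 320.0], 0.95, 876), ([262.0, 212.0], 0.43, 753), ([170.0, 290.0], 0.23, 3846)]
('pin_block', 'top') [([192.0, 263.0], 0.94, 395)]
('pin', 'scene') []
('pin', 'top') [([288.0, 228.0], 0.37, 3721), ([410.0, 141.0], 0.26, 1974)]
('rack', 'scene') [([255.0, 229.0], 0.76, 1237), ([370.0, 415.0], 0.7, 2379), ([352.0, 296.0], 0.23, 4896)]
('rack', 'top') [([427.0, 257.0], 0.88, 3034)]
('plate', 'scene') [([398.0, 252.0], 0.97, 1197), ([244.0, 196.0], 0.71, 824)]
('plate', 'top') [([283.0, 289.0], 0.89, 1266), ([429.0, 254.0], 0.83, 315), ([193.0, 264.0], 0.62, 391)]
pocket [0.5307 0.1086 0.0191]
hole [0.5445 0.1396 0.0306]
platehole [ 0.5074 -0.2533  0.0645]
platemid [ 0.468  -0.2428  0.0331]
top edge scene [ 0.5163 -0.2595  0.078 ] [ 0.4154 -0.222   0.078 ] top [ 0.5176 -0.2631  0.078 ]
```

```bash
cat > b.py <<'E'
from fit import *
import pickle
np.set_printoptions(precision=4,suppress=True)
cs,O=pickle.load(open("o.pkl","rb")); S,t=cs["scene"],cs["top"]
m=O["rack","top"][0]["pixels"].astype(float)
h=cv2.convexHull(np.argwhere(m>0)[:,::-1].astype(np.int32)); mm=np.zeros((480,640),np.uint8); cv2.fillConvexPoly(mm,h,1)
print("rack",hullfit(np.vstack([box(.13,.175,0,.008),box(.13,.147,.0,.03)]),[(mm.astype(float),t)],[.47,-.245,-.3]))
# plate fit in masks: project raised-face silhouette to top & scene with rectangles
pm=[d for d in O["plate","scene"] if abs(d["point"][0]-244)<15][0]["pixels"]; pt=[d for d in O["plate","top"] if abs(d["point"][0]-429)<15][0]["pixels"]
P=box(.11,.009,.008,.078)
P2=box(.11,.009,.03,.078)
print("plate top",hullfit(P2,[(pt.astype(float),t)],[.467,-.243,-.3]))
for k,p in(("scene",pm),("top",pt)):
    r=cv2.minAreaRect(np.argwhere(p)[:,::-1].astype(np.float32)); print(k,r)
p0=hullfit(P2,[(pt.astype(float),t)],[.467,-.243,-.3])[0]
out=[]
for c,(u,v) in((S,(205,165)),(t,(380,212))):
    im=cv2.resize(c["img"][v:v+80,u:u+100],None,fx=4,fy=4,interpolation=2).copy()
    def dr(P,col):
        q=((proj(T(*p0,P),c)-(u,v)+.5)*4*16).astype(int)
        for a,b in E2[4:8]+E2[8:] if len(P)==8 else []: cv2.line(im,tuple(q[a].tolist()),tuple(q[b].tolist()),col,1,cv2.LINE_AA,4)
    dr(P,(255,0,0)); out.append(im)
cv2.imwrite("pics/c3.png",np.hstack(out)[:,:,::-1])
E
python3 b.py
```

```text
rack (array([ 0.4657, -0.2425, -0.341 ]), np.float64(141.12549019607843), [np.float64(3898.0)])
plate top (array([ 0.4661, -0.2415, -0.3589]), np.float64(36.55294117647059), [np.float64(315.0)])
scene ((247.81793212890625, 197.7313232421875), (18.660383224487305, 47.72751998901367), 66.50143432617188)
top ((431.1121520996094, 252.86509704589844), (7.268518924713135, 47.79975128173828), 19.17900848388672)
```

View pics/c3.png

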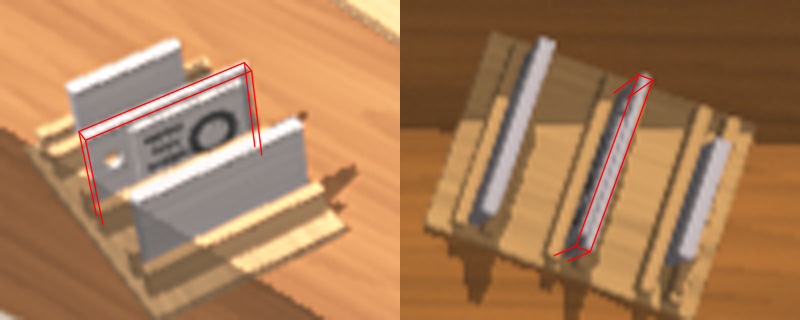

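Overlay fits the plate in both views to about a pixel (plate ~ (0.466,-0.2415), yaw -0.355). I'll plan the approach.

```bash
cat > plan.py <<'E'
from h import *
import json
def rows(wps,nper,dec=0,verbose=True):
    """wps: list of (pos,Rot) ; nper rows to each; simulated with rounding"""
    s=manip.read_state(); p=np.array(s["tcp_pos"]); R=Rn.from_euler("xyz",s["eef_rot"])
    tw=[];li=[]
    for (q,Q),n in zip(wps,nper):
        for i in range(n):
            k=n-i
            d=np.round(R.inv().apply((q-p)/k)*1000,dec)
            w=np.round((R.inv()*Q).as_rotvec()/k,3)
            p=p+R.apply(d/1000); R=R*Rn.from_rotvec(w); tw.append(w.tolist()); li.append(d.tolist())
    for i in range(0,len(tw),10): print(json.dumps({"twist":tw[i:i+10],"linear":li[i:i+10]}))
def down(yaw): return Rn.from_euler("xyz",[np.pi,0,yaw])
def pol(p,q,n,y0,y1):
    a0,a1=np.arctan2(p[1],p[0]),np.arctan2(q[1],q[0]); r0,r1=np.hypot(*p[:2]),np.hypot(*q[:2]); o=[]
    for f in np.arange(1,n+1)/n:
        a=a0+f*(a1-a0); r=r0+f*(r1-r0); o.append((np.array([r*np.cos(a),r*np.sin(a),p[2]+f*(q[2]-p[2])]),down(y0+f*(y1-y0))))
    return o
E
python3 - <<'E'
from plan import *
p=manip.read_state(); q=[.461,-.240,.17]
rows(pol(p["tcp_pos"],q,24,2.8438,-.355),[1]*24)
E
```

```text
{"twist": [[0.0, -0.0, 0.133], [0.0, -0.0, 0.134], [0.0, -0.0, 0.133], [0.0, -0.0, 0.133], [0.0, -0.0, 0.133], [0.0, -0.0, 0.134], [-0.0, -0.0, 0.133], [-0.0, -0.0, 0.133], [-0.0, -0.0, 0.134], [-0.0, -0.0, 0.133]], "linear": [[-49.0, -8.0, 3.0], [-49.0, -6.0, 2.0], [-48.0, -2.0, 3.0], [-48.0, 0.0, 3.0], [-48.0, 4.0, 2.0], [-46.0, 6.0, 3.0], [-46.0, 8.0, 3.0], [-45.0, 11.0, 2.0], [-44.0, 14.0, 3.0], [-42.0, 16.0, 2.0]]}
{"twist": [[-0.0, -0.0, 0.133], [-0.0, -0.0, 0.133], [-0.0, -0.0, 0.134], [-0.0, -0.0, 0.133], [-0.0, -0.0, 0.133], [-0.0, -0.0, 0.134], [-0.0, -0.0, 0.133], [-0.0, 0.0, 0.133], [-0.0, 0.0, 0.133], [-0.0, 0.0, 0.134]], "linear": [[-41.0, 18.0, 3.0], [-39.0, 21.0, 3.0], [-38.0, 22.0, 2.0], [-36.0, 25.0, 3.0], [-34.0, 26.0, 3.0], [-32.0, 28.0, 2.0], [-30.0, 29.0, 3.0], [-28.0, 31.0, 3.0], [-26.0, 32.0, 2.0], [-24.0, 32.0, 3.0]]}
{"twist": [[-0.0, 0.0, 0.133], [-0.0, 0.0, 0.133], [-0.0, 0.0, 0.134], [-0.0, 0.0, 0.133]], "linear": [[-21.0, 34.0, 3.0], [-19.0, 35.0, 2.0], [-17.0, 35.0, 3.0], [-15.0, 36.0, 2.0]]}
```

Request:
send_rows(twist=[[0, 0, 0.133], [0, 0, 0.134], [0, 0, 0.133], [0, 0, 0.133], [0, 0, 0.133], [0, 0, 0.134], [0, 0, 0.133], [0, 0, 0.133], [0, 0, 0.134], [0, 0, 0.133]], linear=[[-49, -8, 3], [-49, -6, 2], [-48, -2, 3], [-48, 0, 3], [-48, 4, 2], [-46, 6, 3], [-46, 8, 3], [-45, 11, 2], [-44, 14, 3], [-42, 16, 2]], hand=[-0.08, -0.08, -0.08, -0.08, -0.08, -0.08, -0.08, -0.08, -0.08, -0.08])

```text
t: 2.9
tcp_pos: [0.5236, 0.3134, 0.2076]
eef_rot: [3.141, -0.0, 1.505]
contact_force: [0.3, 0.8, -0.5]
width: 0.0402
gripper_force: 0.0
```

Request:
send_rows(twist=[[0, 0, 0.133], [0, 0, 0.133], [0, 0, 0.134], [0, 0, 0.133], [0, 0, 0.133], [0, 0, 0.134], [0, 0, 0.133], [0, 0, 0.133], [0, 0, 0.133], [0, 0, 0.134]], linear=[[-41, 18, 3], [-39, 21, 3], [-38, 22, 2], [-36, 25, 3], [-34, 26, 3], [-32, 28, 2], [-30, 29, 3], [-28, 31, 3], [-26, 32, 2], [-24, 32, 3]], hand=[-0.08, -0.08, -0.08, -0.08, -0.08, -0.08, -0.08, -0.08, -0.08, -0.08])

```text
t: 3.9
tcp_pos: [0.5354, -0.1033, 0.1808]
eef_rot: [3.141, -0.001, 0.172]
contact_force: [1.0, -1.1, 0.5]
width: 0.0399
gripper_force: 0.0
```

Request:
send_rows(twist=[[0, 0, 0.133], [0, 0, 0.133], [0, 0, 0.134], [0, 0, 0.133], [0, 0, 0], [0, 0, 0]], linear=[[-21, 34, 3], [-19, 35, 2], [-17, 35, 3], [-15, 36, 2], [0, 0, 0], [0, 0, 0]], hand=[-0.08, -0.08, -0.08, -0.08, -0.08, -0.08])

```text
t: 4.5
tcp_pos: [0.4605, -0.2402, 0.1707]
eef_rot: [-3.141, -0.0, -0.356]
contact_force: [0.7, 0.6, -0.5]
width: 0.0401
gripper_force: 0.0
```

Run:
```python
from plan import *
s=manip.read_state(); print({k:np.round(s[k],4) for k in("t","qpos","tcp_pos","eef_rot","contact_force","width")})
q=np.array([.461,-.240,.058]); rows([(q+[0,0,.03],down(-.355)),(q,down(-.355))],[3,3])
```

```text
{'t': np.float64(4.5), 'qpos': array([-0.3174,  0.3916,  0.9178,  2.0064, -0.3895,  0.9269, -1.1236]), 'tcp_pos': array([ 0.4605, -0.2402,  0.1707]), 'eef_rot': array([-3.1411e+00, -3.0000e-04, -3.5640e-01]), 'contact_force': array([ 0.6969,  0.6216, -0.4752]), 'width': np.float64(0.0401)}
{"twist": [[-0.0, -0.0, -0.0], [-0.0, -0.0, -0.001], [-0.001, -0.0, -0.0], [0.0, -0.0, -0.0], [0.0, -0.0, -0.0], [0.0, -0.0, -0.0]], "linear": [[0.0, -0.0, 28.0], [0.0, -0.0, 27.0], [0.0, -0.0, 28.0], [0.0, -0.0, 10.0], [0.0, -0.0, 10.0], [0.0, -0.0, 10.0]]}
```

Request:
send_rows(twist=[[0, 0, 0], [0, 0, 0], [0, 0, 0], [0, 0, 0], [0, 0, 0], [0, 0, 0], [0, 0, 0], [0, 0, 0], [0, 0, 0], [0, 0, 0]], linear=[[0, 0, 28], [0, 0, 28], [0, 0, 27], [0, 0, 15], [0, 0, 15], [0, 0, 0], [0, 0, 0], [0, 0, 0], [0, 0, 0], [0, 0, 0]], hand=[-0.08, -0.08, -0.08, -0.08, -0.08, -0.08, -1, -1, -1, -1], squeeze=40)

```text
t: 5.5
tcp_pos: [0.4612, -0.2399, 0.0581]
eef_rot: [-3.141, -0.001, -0.355]
contact_force: [-0.5, -0.1, -0.4]
width: 0.0159
gripper_force: 0.0
```

Request:
send_rows(twist=[[0, 0, 0], [0, 0, 0], [0, 0, 0], [0, 0, 0], [0, 0, 0], [0, 0, 0]], linear=[[0, 0, 0], [0, 0, 0], [0, 0, -10], [0, 0, -20], [0, 0, -35], [0, 0, -40]], hand=[-1, -1, -1, -1, -1, -1])

```text
t: 6.1
tcp_pos: [0.4592, -0.2398, 0.163]
eef_rot: [3.14, 0.003, -0.357]
contact_force: [1.1, -0.1, -1.7]
width: 0.0088
gripper_force: 39.9
```

Run:
```python
from plan import *
c=manip.read_camera("scene"); t=manip.read_camera("top")
s=manip.read_state(); print({k:np.round(s[k],4) for k in("t","qpos","tcp_pos","eef_rot","contact_force","ft_torque","width","gripper_force")})
save("g1",np.hstack([cv2.resize(c["img"][100:260,170:330],(400,400)),cv2.resize(t["img"][160:320,360:520],(400,400))]))
```

```text
{'t': np.float64(6.2), 'qpos': array([-0.3145,  0.3991,  0.9188,  2.009 , -0.4031,  0.9128, -1.1112]), 'tcp_pos': array([ 0.463 , -0.2425,  0.1672]), 'eef_rot': array([ 3.1412, -0.0096, -0.3568]), 'contact_force': array([ 1.3602, -0.395 , -2.6796]), 'ft_torque': array([-0.1405,  0.0953,  0.0177]), 'width': np.float64(0.0091), 'gripper_force': np.float64(39.8767)}
```

View pics/g1.png

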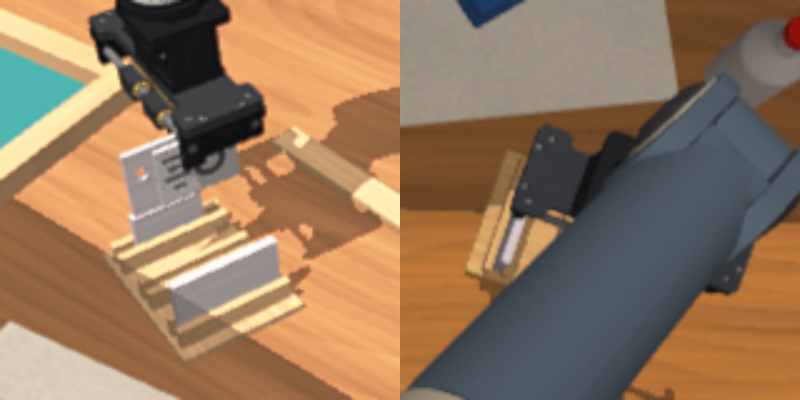

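Plate is held with its raised field in the pads (opening 9 mm), clear of the rack; the blanks stayed. Moving to a tilted hover above the bed.

```bash
cat >> plan.py <<'E'
BY=-.005
def platR(th,yaw=BY):
    z=np.array([np.cos(th),0,np.sin(th)]); y=np.array([-np.sin(th),0,np.cos(th)]); x=np.array([0,1.,0])
    return Rn.from_euler("z",yaw)*Rn.from_matrix(np.c_[x,-y,-z])
E
python3 - <<'E'
from plan import *
s=manip.read_state(); q=np.array([.535,.103,.19])
w=pol(s["tcp_pos"],q,13,-.355,np.pi/2+BY)
rows(w+[(np.array([.535,.103,.15]),platR(np.radians(45)))],[1]*13+[7])
E
```

```text
{"twist": [[0.001, -0.01, -0.15], [0.0, 0.0, -0.147], [0.0, 0.0, -0.148], [-0.0, 0.0, -0.148], [-0.0, 0.0, -0.148], [-0.0, 0.0, -0.147], [-0.0, 0.0, -0.148], [-0.0, 0.0, -0.148], [-0.0, 0.0, -0.148], [-0.0, 0.0, -0.147]], "linear": [[4.0, -27.0, -2.0], [7.0, -26.0, -1.0], [10.0, -26.0, -2.0], [12.0, -24.0, -2.0], [14.0, -24.0, -2.0], [17.0, -22.0, -2.0], [18.0, -20.0, -1.0], [21.0, -19.0, -2.0], [22.0, -16.0, -2.0], [24.0, -15.0, -2.0]]}
{"twist": [[-0.0, 0.0, -0.148], [-0.0, 0.0, -0.148], [-0.0, 0.0, -0.148], [0.112, 0.0, 0.0], [0.112, 0.0, 0.0], [0.112, 0.0, 0.0], [0.112, 0.0, 0.0], [0.112, 0.0, 0.0], [0.112, 0.0, 0.0], [0.113, 0.0, 0.0]], "linear": [[25.0, -12.0, -1.0], [27.0, -10.0, -2.0], [27.0, -7.0, -2.0], [-0.0, 0.0, 6.0], [-0.0, 1.0, 6.0], [-0.0, 1.0, 5.0], [-0.0, 2.0, 5.0], [-0.0, 2.0, 5.0], [-0.0, 3.0, 5.0], [-0.0, 4.0, 5.0]]}
```

Request:
send_rows(twist=[[0, -0.01, -0.14], [0, 0, -0.147], [0, 0, -0.148], [0, 0, -0.148], [0, 0, -0.148], [0, 0, -0.147], [0, 0, -0.148], [0, 0, -0.148], [0, 0, -0.148], [0, 0, -0.147]], linear=[[4, -27, -2], [7, -26, -1], [10, -26, -2], [12, -24, -2], [14, -24, -2], [17, -22, -2], [18, -20, -1], [21, -19, -2], [22, -16, -2], [24, -15, -2]], hand=[-1, -1, -1, -1, -1, -1, -1, -1, -1, -1])

```text
t: 7.2
tcp_pos: [0.5385, 0.0213, 0.1798]
eef_rot: [-3.131, 0.003, 1.119]
contact_force: [0.4, 0.2, -1.8]
width: 0.0087
gripper_force: 39.9
```

Request:
send_rows(twist=[[0, 0, -0.148], [0, 0, -0.148], [0, 0, -0.148], [0.112, 0, 0], [0.112, 0, 0], [0.112, 0, 0], [0.112, 0, 0], [0.112, 0, 0], [0.112, 0, 0], [0.113, 0, 0]], linear=[[25, -12, -1], [27, -10, -2], [27, -7, -2], [0, 0, 6], [0, 1, 6], [0, 1, 5], [0, 2, 5], [0, 2, 5], [0, 3, 5], [0, 4, 5]], hand=[-1, -1, -1, -1, -1, -1, -1, -1, -1, -1])

```text
t: 8.2
tcp_pos: [0.5355, 0.1047, 0.1447]
eef_rot: [-2.344, -0.002, 1.557]
contact_force: [-0.4, -0.5, -2.5]
width: 0.0087
gripper_force: 39.9
```

Request:
send_rows(twist=[[0, 0, 0], [0, 0, 0], [0, 0, 0]], linear=[[0, 0, 0], [0, 0, 0], [0, 0, 0]], hand=[-1, -1, -1])

```text
t: 8.5
tcp_pos: [0.5351, 0.1052, 0.1466]
eef_rot: [-2.35, -0.003, 1.558]
contact_force: [0.4, -0.7, -1.2]
width: 0.0087
gripper_force: 39.9
```

Run:
```python
from plan import *
np.set_printoptions(precision=4,suppress=True)
c=manip.read_camera("scene"); t=manip.read_camera("top")
s=manip.read_state(); print({k:np.round(s[k],4) for k in("t","qpos","tcp_pos","eef_rot","contact_force","ft_torque","width","gripper_force")})
p=s["tcp_pos"];R=Rn.from_euler("xyz",s["eef_rot"]).as_matrix(); Rp=R@np.diag([1,-1,-1]); print("want",platR(np.radians(45)).as_euler("xyz"))
O=p-Rp@[-.005,0,.050]
print("hole pred",[proj(O+Rp@[.04,-.0045,.045],k) for k in(c,t)],"front",[proj(O+Rp@[.04,.0005,.045],k) for k in(c,t)])
for n,k in(("s",c),("t",t)): print(n,[(np.round(d["point"],1).tolist(),round(d["confidence"],2)) for d in manip.tip_of("plate_hole",k)])
out=[]
for k,(u,v) in((c,(290,210)),(t,(230,150))):
    im=cv2.resize(k["img"][v:v+120,u:u+120],(400,400),interpolation=2)
    for a,b in(((-.055,-.055),None),):
        P=np.array([[-.055,.0005,0],[.055,.0005,0],[.055,.0005,.07],[-.055,.0005,.07]])
        q=(proj(O+P@Rp.T,k)-(u,v)+.5)*400/120
        cv2.polylines(im,[np.round(q).astype(int)],True,(255,0,0),1,cv2.LINE_AA)
        Hc=np.array([[.04+.006*np.cos(g),.0005,.045+.006*np.sin(g)] for g in np.linspace(0,6.3,20)])
        cv2.polylines(im,[np.round((proj(O+Hc@Rp.T,k)-(u,v)+.5)*400/120).astype(int)],True,(255,0,0),1)
    out.append(im)
save("g2",np.hstack(out))
```

```text
{'t': np.float64(8.6), 'qpos': array([-0.384 ,  0.7798,  0.3191,  1.4634, -0.2795,  1.7338,  0.0011]), 'tcp_pos': array([0.5352, 0.1054, 0.1473]), 'eef_rot': array([-2.3504, -0.0035,  1.5578]), 'contact_force': array([ 0.2594,  0.0412, -1.2987]), 'ft_torque': array([-0.0837, -1.1223, -0.0214]), 'width': np.float64(0.0086), 'gripper_force': np.float64(39.8847)}
want [-2.3562  0.      1.5658]
hole pred [array([[370.3412, 266.7473]]), array([[265.7217, 215.1581]])] front [array([[371.4815, 264.4011]]), array([[265.4707, 216.3711]])]
s [([373.9, 268.1], 0.73), ([404.1, 240.7], 0.58)]
t []
```

View pics/g2.png

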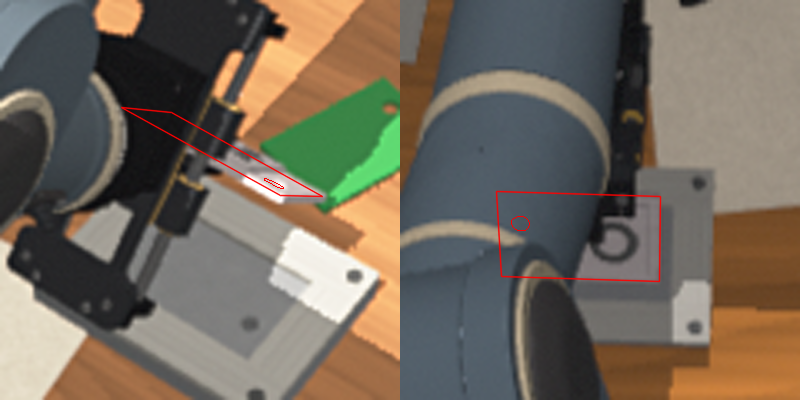

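Top view (right half): the plate model outline matches the held plate within about a pixel (right end at crop (660,280)). Descending to just above the pocket and measuring edges numerically.

```bash
cat > prof.py <<'E'
from plan import *
def edge(c,f,lo,hi,ts,sgn=0,n=201):
    """f(a,t)->world pts; finds a of strongest mean gradient"""
    a=np.linspace(lo,hi,n); g=cv2.GaussianBlur(c["img"],(0,0),.6).mean(2).astype(np.float32)
    P=np.array([[f(x,t) for x in a] for t in ts]); q=proj(P.reshape(-1,3),c).astype(np.float32).reshape(len(ts),n,2)
    v=cv2.remap(g,q[...,0],q[...,1],cv2.INTER_LINEAR).mean(0); d=np.gradient(cv2.GaussianBlur(v[None],(0,0),3)[0],a)
    ks=[k for k in range(2,n-2) if abs(d[k])>=max(abs(d[k-1]),abs(d[k+1]))]; ks=sorted(ks,key=lambda k:-abs(d[k]))[:3]
    return [(round(a[k]*1000,1),int(d[k]/1000)) for k in ks]
E
python3 - <<'E'
from plan import *
q=np.array([.535,.103,.075]); rows([(q,platR(np.radians(45)))],[4],1)
E
```

```text
{"twist": [[-0.002, -0.002, -0.001], [-0.001, -0.002, -0.001], [-0.002, -0.002, -0.001], [-0.001, -0.002, -0.0]], "linear": [[-0.7, 12.8, 12.7], [-0.7, 12.8, 12.7], [-0.6, 12.8, 12.7], [-0.7, 12.7, 12.8]]}
```

Request:
send_rows(twist=[[-0.002, -0.002, 0], [-0.001, -0.002, 0], [-0.002, -0.002, 0], [-0.001, -0.002, 0], [0, 0, 0], [0, 0, 0]], linear=[[-0.7, 12.8, 12.7], [-0.7, 12.8, 12.7], [-0.6, 12.8, 12.7], [-0.7, 12.7, 12.8], [0, 0, 0], [0, 0, 0]], hand=[-1, -1, -1, -1, -1, -1])

```text
t: 9.3
tcp_pos: [0.5343, 0.1025, 0.0728]
eef_rot: [-2.351, 0.003, 1.563]
contact_force: [-0.1, -0.7, -2.4]
width: 0.0086
gripper_force: 39.9
```

Run:
```python
from prof import *
import pickle
np.set_printoptions(precision=4,suppress=True)
c=manip.read_camera("scene"); t=manip.read_camera("top")
s=manip.read_state(); print({k:np.round(s[k],4) for k in("t","qpos","tcp_pos","eef_rot","contact_force","ft_torque")})
pickle.dump((c,t,s),open("o2.pkl","wb"))
R=Rn.from_euler("xyz",s["eef_rot"]).as_matrix(); Rp=R@np.diag([1,-1,-1]); O=s["tcp_pos"]-Rp@[-.005,0,.050]
P=lambda x,y,z:O+Rp@np.array([x,y,z])
l=np.linspace
print("top -x end",edge(t,lambda a,z:P(a,.0005,z),-.065,-.045,l(.008,.03,8)))
print("top foot",edge(t,lambda a,x:P(x,.0005,a),-.01,.012,l(-.05,-.02,8)))
print("scene +x end",edge(c,lambda a,z:P(a,.0005,z),.045,.067,l(.005,.03,8)))
print("scene foot back",edge(c,lambda a,x:P(x,-.0045,a),-.012,.012,l(.035,.052,8)))
cs,_=pickle.load(open("o.pkl","rb"))
B=lambda x,y,z:T0([x,y,z])
def T0(p):
    return Rn.from_euler("z",-.005).apply(p)+[.534,.1077,0]
for n in("scene","top"):
    k=cs[n]
    print(n,"y+ outer top",edge(k,lambda a,x:T0([x,a,.024]),.078,.096,l(-.05,.05,10)),"y-",edge(k,lambda a,x:T0([x,a,.024]),-.096,-.078,l(-.05,.05,10)))
    print(n,"x+ ",edge(k,lambda a,x:T0([a,x,.024]),.058,.076,l(-.07,.07,10)),"x-",edge(k,lambda a,x:T0([a,x,.024]),-.076,-.058,l(-.07,.07,10)))
    print(n,"pocket y+ ",edge(k,lambda a,x:T0([x,a,.024]),.048,.064,l(-.0,.03,10)),"y-",edge(k,lambda a,x:T0([x,a,.024]),-.064,-.048,l(0,.03,10)))
    print(n,"pocket x+ ",edge(k,lambda a,x:T0([a,x,.024]),.028,.046,l(-.05,.05,10)),"x-",edge(k,lambda a,x:T0([a,x,.024]),-.046,-.028,l(-.05,.05,10)))
```

```text
{'t': np.float64(9.4), 'qpos': array([-0.3773,  0.8644,  0.307 ,  1.4894, -0.2894,  1.624 ,  0.0227]), 'tcp_pos': array([0.5352, 0.1026, 0.0739]), 'eef_rot': array([-2.3538,  0.0028,  1.5634]), 'contact_force': array([ 0.3336,  0.1369, -2.4421]), 'ft_torque': array([-0.1494, -1.1261, -0.0067])}
top -x end [(np.float64(-59.5), -5), (np.float64(-57.6), -5), (np.float64(-55.0), 5)]
top foot [(np.float64(-0.5), 3), (np.float64(10.7), -2), (np.float64(-6.8), -1)]
scene +x end [(np.float64(66.0), 15), (np.float64(56.0), -9), (np.float64(45.7), 0)]
scene foot back [(np.float64(6.7), 0), (np.float64(8.6), 0), (np.float64(10.2), 0)]
scene y+ outer top [(np.float64(88.4), -17), (np.float64(94.8), 7), (np.float64(81.7), 1)] y- [(np.float64(-85.8), 7), (np.float64(-86.4), 7), (np.float64(-85.1), 7)]
scene x+  [(np.float64(66.1), -10), (np.float64(75.4), 6), (np.float64(59.0), 1)] x- [(np.float64(-68.2), 11), (np.float64(-59.1), -2), (np.float64(-61.9), -2)]
scene pocket y+  [(np.float64(57.4), 6), (np.float64(48.6), 2), (np.float64(63.6), 0)] y- [(np.float64(-55.2), -7), (np.float64(-50.4), 0), (np.float64(-63.4), 0)]
scene pocket x+  [(np.float64(35.5), 5), (np.float64(43.4), 0), (np.float64(28.9), 0)] x- [(np.float64(-37.9), -12), (np.float64(-32.5), 4), (np.float64(-44.9), 0)]
top y+ outer top [(np.float64(85.3), -7), (np.float64(78.6), 1), (np.float64(79.4), 0)] y- [(np.float64(-87.8), 6), (np.float64(-80.3), -1), (np.float64(-91.8), 0)]
top x+  [(np.float64(67.1), -3), (np.float64(59.1), 1), (np.float64(75.4), 0)] x- [(np.float64(-67.3), 15), (np.float64(-58.7), -1), (np.float64(-59.9), -1)]
top pocket y+  [(np.float64(55.6), 3), (np.float64(54.9), 3), (np.float64(57.2), 2)] y- [(np.float64(-58.4), -4), (np.float64(-55.4), -2), (np.float64(-48.6), 0)]
top pocket x+  [(np.float64(36.6), 3), (np.float64(44.8), 0), (np.float64(28.9), 0)] x- [(np.float64(-36.2), -5), (np.float64(-28.5), -2), (np.float64(-43.8), 0)]
```

Run:
```python
from plan import *
q=np.array([.5355,.102,.0595]); rows([(q,platR(np.radians(45)))],[3],1)
```

```text
{"twist": [[-0.001, 0.0, -0.001], [-0.001, 0.0, -0.001], [-0.0, 0.0, -0.002]], "linear": [[-0.2, 3.5, 3.3], [-0.2, 3.5, 3.3], [-0.2, 3.4, 3.4]]}
```

Request:
send_rows(twist=[[-0.001, 0, -0.001], [-0.001, 0, -0.001], [0, 0, -0.002], [0, 0, 0]], linear=[[-0.2, 3.5, 3.3], [-0.2, 3.5, 3.3], [-0.2, 3.4, 3.4], [0, 0, 0]], hand=[-1, -1, -1, -1])

```text
t: 9.8
tcp_pos: [0.5345, 0.102, 0.0585]
eef_rot: [-2.354, 0.0, 1.566]
contact_force: [0.1, 0.6, -2.7]
width: 0.0088
gripper_force: 39.9
```

Request:
send_rows(twist=[[0, 0, 0], [0, 0, 0], [0, 0, 0]], linear=[[0, 0.7, 0.7], [0, 0.7, 0.7], [0, 0, 0]], hand=[-1, -1, -1])

```text
t: 10.1
tcp_pos: [0.535, 0.102, 0.0571]
eef_rot: [-2.355, 0.0, 1.566]
contact_force: [0.0, 0.3, -1.8]
width: 0.0088
gripper_force: 39.9
```

Request:
send_rows(twist=[[0, 0, 0], [0, 0, 0], [0, 0, 0]], linear=[[0, 0.7, 0.7], [0, 0.7, 0.7], [0, 0, 0]], hand=[-1, -1, -1])

```text
t: 10.4
tcp_pos: [0.5352, 0.102, 0.056]
eef_rot: [-2.355, -0.0, 1.566]
contact_force: [1.5, -0.3, 3.1]
width: 0.0088
gripper_force: 39.9
```

Request:
send_rows(twist=[[0, 0, 0], [0, 0, 0], [0, 0, 0]], linear=[[0, -0.7, 0.7], [0, -0.7, 0.7], [0, 0, 0]], hand=[-1, -1, -1])

```text
t: 10.7
tcp_pos: [0.5339, 0.102, 0.056]
eef_rot: [-2.357, -0.0, 1.566]
contact_force: [4.9, -0.1, 5.7]
width: 0.0088
gripper_force: 39.9
```

Request:
send_rows(twist=[[0, 0, 0], [0, 0, 0], [0, 0, 0]], linear=[[0, -0.7, 0.7], [0, -0.7, 0.7], [0, 0, 0]], hand=[-1, -1, -1])

```text
t: 11.0
tcp_pos: [0.5335, 0.102, 0.0562]
eef_rot: [-2.361, -0.0, 1.566]
contact_force: [7.5, -0.6, 6.0]
width: 0.0088
gripper_force: 39.9
```

Run:
```python
from plan import *
import pickle
cs,_=pickle.load(open("o.pkl","rb")); t=cs["top"]
for p in((262,153),(297,140),(315,130),(308,118),(325,150),(213,205),(240,137)): print(p,np.round(onz(p,t,.02),3))
# inner lower finger corner path -> TCP displacement, in tool axes (mm)
a=np.radians(45); Y=np.array([np.sin(a),-np.cos(a)]); Z=np.array([-np.cos(a),-np.sin(a)]); p=4
s0=39; start=np.array([p+s0*np.cos(a)-0,s0*np.sin(a)]) + 8*Y   # after opening 25mm wide (8 mm gap)
prev=start
for th,s in((34,41),(32,46),(30,51),(28,56),(26,61),(24,66),(23,70),(23,76),(23,86)):
    r=np.radians(th); q=np.array([p+s*np.cos(r),s*np.sin(r)]); d=q-prev; prev=q; print(th,s,q.round(1),"tool dy,dz",np.round([d@Y,d@Z],1), "outer tip corner z",round((q+15*Y)[1],1),(q+15*Y)[0].round(1),"body corner",(q+(-Z)*70-Y*12.5+95*Y).round())
```

```text
(262, 153) [0.722 0.181 0.02 ]
(297, 140) [0.758 0.092 0.02 ]
(315, 130) [0.786 0.046 0.02 ]
(308, 118) [0.819 0.065 0.02 ]
(325, 150) [0.733 0.019 0.02 ]
(213, 205) [0.583 0.299 0.02 ]
(240, 137) [0.764 0.239 0.02 ]
34 41 [38.  22.9] tool dy,dz [-0.2 -1.2] outer tip corner z 12.3 48.6 body corner [146.  14.]
32 46 [43.  24.4] tool dy,dz [ 2.5 -4.6] outer tip corner z 13.8 53.6 body corner [151.  16.]
30 51 [48.2 25.5] tool dy,dz [ 2.9 -4.4] outer tip corner z 14.9 58.8 body corner [156.  17.]
28 56 [53.4 26.3] tool dy,dz [ 3.2 -4.3] outer tip corner z 15.7 64.1 body corner [161.  17.]
26 61 [58.8 26.7] tool dy,dz [ 3.5 -4.1] outer tip corner z 16.1 69.4 body corner [167.  18.]
24 66 [64.3 26.8] tool dy,dz [ 3.8 -3.9] outer tip corner z 16.2 74.9 body corner [172.  18.]
23 70 [68.4 27.4] tool dy,dz [ 2.6 -3.3] outer tip corner z 16.7 79.0 body corner [176.  19.]
23 76 [74.  29.7] tool dy,dz [ 2.2 -5.6] outer tip corner z 19.1 84.6 body corner [182.  21.]
23 86 [83.2 33.6] tool dy,dz [ 3.7 -9.3] outer tip corner z 23.0 93.8 body corner [191.  25.]
```

Request:
send_rows(twist=[[0, 0, 0], [0, 0, 0], [0, 0, 0], [0, 0, 0]], linear=[[0, 0, 0], [0, 0, 0], [0, 0, 0], [0, 0, 0]], hand=[-0.6, -0.425, -0.425, -0.425])

```text
t: 11.4
tcp_pos: [0.5303, 0.102, 0.0547]
eef_rot: [-2.354, 0.0, 1.566]
contact_force: [-0.0, -0.3, -0.0]
width: 0.0238
gripper_force: 0.4
```

Request:
send_rows(twist=[[0, 0, 0], [0, 0, 0], [0, 0, 0], [0, 0, 0], [0, 0, 0], [0, 0, 0], [0, 0, 0], [0, 0, 0], [0, 0, 0], [0, 0, 0]], linear=[[0, 0, -1.2], [0, 2.5, -4.6], [0, 2.9, -4.4], [0, 3.2, -4.3], [0, 3.5, -4.1], [0, 3.8, -3.9], [0, 2.6, -3.3], [0, 2.2, -5.6], [0, 2, -9], [0, 0, -10]], hand=[-0.425, -0.425, -0.425, -0.425, -0.425, -0.425, -0.425, -0.425, -0.425, -0.425])

```text
t: 12.4
tcp_pos: [0.5832, 0.1018, 0.0752]
eef_rot: [-2.354, 0.0, 1.566]
contact_force: [-0.0, 0.6, 0.0]
width: 0.0249
gripper_force: 0.0
```

Request:
send_rows(twist=[[0, 0, 0], [0, 0, 0], [-0.13, 0, 0], [-0.13, 0, 0], [-0.13, 0, 0], [-0.13, 0, 0], [-0.13, 0, 0], [-0.135, 0, 0]], linear=[[0, 0, -45], [0, 0, -45], [0, 0, -30], [0, 0, -30], [0, 0, -30], [0, 0, 0], [0, 0, 0], [0, 0, 0]], hand=[-0.425, -0.425, -0.425, -0.425, -0.425, -0.425, -0.425, -0.425])

```text
t: 13.2
tcp_pos: [0.702, 0.1011, 0.2114]
eef_rot: [3.135, -0.001, 1.566]
contact_force: [-0.2, 0.1, -0.3]
width: 0.0249
gripper_force: 0.0
```

Run:
```python
from prof import *
import pickle
np.set_printoptions(precision=4,suppress=True)
c=manip.read_camera("scene"); t=manip.read_camera("top")
s=manip.read_state(); print({k:np.round(s[k],4) for k in("t","qpos","tcp_pos","eef_rot","contact_force")})
pickle.dump((c,t),open("o3.pkl","wb"))
save("p1",np.hstack([cv2.resize(c["img"][240:360,290:410],(400,400),interpolation=2),cv2.resize(t["img"][180:280,240:340],(400,400),interpolation=2)]))
```

```text
{'t': np.float64(13.3), 'qpos': array([-0.4604,  0.5557,  0.3951,  1.4967, -0.2277,  1.138 , -0.027 ]), 'tcp_pos': array([0.6973, 0.1011, 0.2106]), 'eef_rot': array([-3.138 , -0.0015,  1.5661]), 'contact_force': array([-0.1923,  0.244 , -0.2135])}
```

View pics/p1.png

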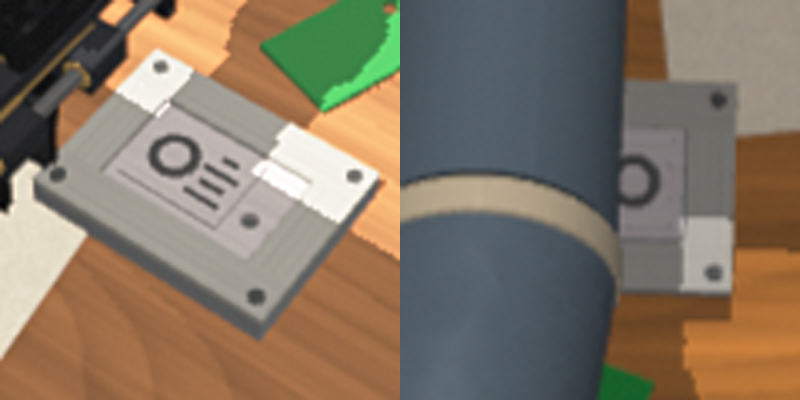

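Scene half: plate lies in the pocket, raised face up, hole visible at crop (249,219) over the bed hole end. I'll press lightly on its far side to check height (expect TCP z 0.038 at contact).

Request:
send_rows(twist=[[0, 0, 0], [0, 0, 0], [0, 0, 0], [0, 0, 0], [0, 0, 0], [0, 0, 0], [0, 0, 0]], linear=[[-1, -35, 30], [-1, -35, 35], [-1, -35, 35], [-1, -34, 35], [0, 0, 27], [0, 0, 3], [0, 0, 0]], hand=[-1, -1, -1, -1, -1, -1, -1])

```text
t: 14.0
tcp_pos: [0.5638, 0.098, 0.0447]
eef_rot: [-3.14, 0.0, 1.566]
contact_force: [0.6, 0.9, 0.7]
width: 0.0002
gripper_force: 0.0
```

Request:
send_rows(twist=[[0, 0, 0], [0, 0, 0], [0, 0, 0], [0, 0, 0]], linear=[[0, 0, 2], [0, 0, 2], [0, 0, 2], [0, 0, 0]], hand=[-1, -1, -1, -1])

```text
t: 14.4
tcp_pos: [0.562, 0.098, 0.0387]
eef_rot: [-3.14, -0.0, 1.566]
contact_force: [0.2, -0.0, -0.4]
width: 0.0005
gripper_force: 0.0
```

Request:
send_rows(twist=[[0, 0, 0], [0, 0, 0], [0, 0, 0]], linear=[[0, 0, 1], [0, 0, 1], [0, 0, 0]], hand=[-1, -1, -1])

```text
t: 14.7
tcp_pos: [0.5621, 0.098, 0.0383]
eef_rot: [-3.14, -0.001, 1.566]
contact_force: [-4.1, -0.1, 13.4]
width: 0.0009
gripper_force: 6.9
```

Contact at TCP z 0.038: the plate lies flat. I'll locate the pin in the earlier unobstructed images while lifting.

Request:
send_rows(twist=[[0, 0, 0], [0, 0, 0], [0, 0, 0], [0, 0, 0], [0, 0, 0]], linear=[[0, 0, -10], [0, 0, -30], [0, 0, -40], [0, 0, -40], [0, 0, 0]], hand=[-1, -0.2, -0.08, -0.08, -0.08])

```text
t: 15.2
tcp_pos: [0.5658, 0.0983, 0.1623]
eef_rot: [3.132, -0.003, 1.566]
contact_force: [0.8, -0.9, 1.2]
width: 0.0246
gripper_force: 0.0
```

```bash
cat > pin.py <<'E'
from fit import *
import pickle
np.set_printoptions(precision=4,suppress=True)
cs,_=pickle.load(open("o.pkl","rb")); S,t=cs["scene"],cs["top"]
a=np.linspace(0,2*np.pi,32,endpoint=False); ring=np.c_[.009*np.cos(a),.009*np.sin(a)]
cyl=np.vstack([np.c_[ring,0*a+z] for z in(.030,.054)])
obs=[]
for c,(u,v) in((S,(486,316)),(t,(185,264))):
    hsv=cv2.cvtColor(c["img"],cv2.COLOR_RGB2HSV).astype(float); m=np.clip((90-hsv[...,1])/30,0,1); k=np.zeros_like(m); k[v-12:v+13,u-12:u+13]=1; obs.append((m*k,c))
    print(hsv[v-8:v+8,u-8:u+8,1].astype(int))
x0=onz((185,264),t,.05)
for o in(obs,obs[:1],obs[1:]): print(hullfit(cyl,o,[x0[0],x0[1],0]))
E
python3 pin.py
```

```text
[[ 95  92  92  92  87  60  12   7   8   8   9  10  35  79 137 144]
 [ 97  94  93  94  92  43  10  12  13  13  13  10   8  23 101 140]
 [ 96  97  95  98  95  23  12  13  14  16  14  13  11  15  62 117]
 [ 89  96  98 103 101  20  18  14  13  14  12  13  11  12  55 101]
 [ 82  91  98 111  63  12  21  18  12  12  12  11  10  20  80  96]
 [ 80  83  97 106  19   7  21  22  24  21  18  19  18  41 111  96]
 [ 80  79  91  67   7  13  21  19  22  23  22  17  30 100 100  93]
 [ 79  79  89  51   8  19  19  19  21  21  17  14  70 100  91  92]
 [ 78  80  93  47   8  19  22  22  21  18  14  17  91  88  88  89]
 [ 79  81 102  74   7  13  18  19  19  16  12  32 105  88  86  86]
 [ 79  77  82  95  30   6  12  18  14  10  11  67 112  88  86  87]
 [ 80  78  78  89  83  36  18  10  10  13  57 111  94  89  87  87]
 [ 81  80  79  77  81  87  80  64  51  69  99  96  91  91  87  86]
 [ 81  80  80  79  77  78  81  87  93 103 101  95  91  91  88  88]
 [ 81  81  81  80  79  78  78  80  81  91  97  97  94  91  89  89]
 [ 80  81  80  81  81  79  77  78  80  84  91  97  98  93  91  89]]
[[176 159 138 132 132 133 1
[... 678 characters left out ...]
15   8  29  86 128 137 137 135]
 [136 136 136 134 122 104  74  63  61  76 100 118 133 135 134 136]
 [134 137 136 137 137 135 132 122 122 121 121 133 129 134 135 135]
 [136 136 136 137 137 137 129 131 129 129 129 129 134 135 135 133]
 [136 135 135 136 136 136 135 132 130 128 129 129 133 135 132 135]
 [143 135 134 134 133 136 130 131 129 127 129 132 134 134 136 135]]
(array([0.4297, 0.3589, 0.0137]), np.float64(87.80588235294117), [np.float64(174.33333333333331), np.float64(56.099999999999994)])
(array([0.4287, 0.3593, 0.0542]), np.float64(67.13333333333333), [np.float64(174.33333333333331)])
(array([ 0.4309,  0.3576, -0.0034]), np.float64(10.425490196078432), [np.float64(56.099999999999994)])
```

```bash
sed -i 's/(90-hsv\[...,1\])\/30/(65-hsv[...,1])\/30/; /print(hsv/d' pin.py; python3 pin.py
python3 - <<'E'
from plan import *
s=manip.read_state(); print(s["tcp_pos"],s["eef_rot"])
q=np.array([.4298,.3585,.12]); D=down(np.pi/2); rows([(q,D),(q*[1,1,0]+[0,0,.055],D)],[7,3],1)
E
```

```text
(array([ 0.4298,  0.3593, -0.0067]), np.float64(47.40588235294118), [np.float64(105.16666666666667), np.float64(47.06666666666666)])
(array([0.4285, 0.3593, 0.0086]), np.float64(24.119607843137253), [np.float64(105.16666666666667)])
(array([ 0.4303,  0.3575, -0.0621]), np.float64(19.066666666666666), [np.float64(47.06666666666666)])
[0.5658284  0.09827492 0.16232109] [ 3.13200131 -0.00330915  1.56594513]
{"twist": [[0.001, -0.0, -0.001], [0.001, -0.001, -0.001], [0.002, -0.0, -0.001], [0.001, -0.001, -0.0], [0.002, -0.0, -0.001], [0.001, -0.001, -0.0], [0.002, -0.0, -0.001], [-0.0, -0.0, 0.0], [-0.0, -0.0, 0.0], [-0.0, -0.0, 0.0]], "linear": [[37.1, -19.7, 6.0], [37.1, -19.6, 6.0], [37.1, -19.6, 6.0], [37.1, -19.5, 6.0], [37.1, -19.5, 6.0], [37.2, -19.5, 6.0], [37.1, -19.5, 6.1], [-0.0, 0.0, 21.7], [-0.0, 0.0, 21.6], [-0.0, 0.0, 21.7]]}
```

Request:
send_rows(twist=[[0, 0, 0], [0, 0, 0], [0, 0, 0], [0, 0, 0], [0, 0, 0], [0, 0, 0], [0, 0, 0], [0, 0, 0], [0, 0, 0], [0, 0, 0]], linear=[[37, -19.5, 6], [37, -19.5, 6], [37, -19.5, 6], [37, -19.5, 6], [37, -19.5, 6], [37, -19.5, 6], [37, -19.5, 6], [0, 0, 10], [0, 0, 0], [0, 0, 0]], hand=[-0.08, -0.08, -0.08, -0.08, -0.08, -0.08, -0.08, -0.08, -0.08, -0.08])

```text
t: 16.2
tcp_pos: [0.4272, 0.3559, 0.1044]
eef_rot: [-3.14, 0.001, 1.564]
contact_force: [0.3, -0.1, -0.2]
width: 0.0401
gripper_force: 0.0
```

Run:
```python
from plan import *
s=manip.read_state(); print(s["t"],s["tcp_pos"],s["eef_rot"],s["qpos"])
q=np.array([.4296,.3586,.045]); D=down(np.pi/2); rows([(q,D)],[4],1)
```

```text
16.2 [0.42719819 0.35594263 0.10441843] [-3.13997042e+00  1.36814024e-03  1.56423573e+00] [-1.01503979  0.43777746  0.3149458   1.9567688  -0.18847462  0.77716798
 -0.59924713]
{"twist": [[-0.0, 0.0, -0.002], [-0.001, 0.0, -0.002], [-0.0, 0.001, -0.001], [-0.001, 0.0, -0.002]], "linear": [[0.7, 0.6, 14.9], [0.7, 0.6, 14.8], [0.7, 0.6, 14.9], [0.6, 0.7, 14.8]]}
```

Request:
send_rows(twist=[[0, 0, -0.002], [0, 0, -0.002], [0, 0, -0.001], [0, 0, -0.002], [0, 0, 0], [0, 0, 0], [0, 0, 0], [0, 0, 0], [0, 0, 0]], linear=[[0.7, 0.6, 15], [0.7, 0.6, 15], [0.7, 0.6, 15], [0.6, 0.7, 14.5], [0, 0, 0], [0, 0, 0], [0, 0, 0], [0, 0, 0], [0, 0, 0]], hand=[-0.08, -0.08, -0.08, -0.08, -0.08, -1, -1, -1, -1], squeeze=25)

```text
t: 17.1
tcp_pos: [0.4306, 0.3607, 0.046]
eef_rot: [3.14, -0.002, 1.573]
contact_force: [2.7, 0.9, -0.0]
width: 0.0176
gripper_force: 24.9
```

Request:
send_rows(twist=[[0, 0, 0], [0, 0, 0], [0, 0, 0], [0, 0, 0], [0, 0, 0], [0, 0, 0], [0, 0, 0]], linear=[[0, 0, 0], [0, 0, -5], [0, 0, -15], [0, 0, -20], [0, 0, -20], [0, 0, 0], [0, 0, 0]], hand=[-1, -1, -1, -1, -1, -1, -1])

```text
t: 17.8
tcp_pos: [0.4281, 0.3602, 0.1049]
eef_rot: [-3.139, 0.0, 1.574]
contact_force: [-0.8, -1.8, -0.7]
width: 0.0174
gripper_force: 24.9
```

Run:
```python
from plan import *
s=manip.read_state(); print(s["t"],s["tcp_pos"],s["eef_rot"],s["contact_force"],s["width"])
q=np.array([.5437,.1477,.095]); D=down(np.pi/2+BY); rows([(q,D)],[6],0)
```

```text
17.8 [0.42805397 0.36016251 0.10489619] [-3.13858319e+00  2.21630772e-04  1.57380965e+00] [-0.79278387 -1.79813947 -0.65835538] 0.0174132107947858
{"twist": [[-0.001, 0.0, 0.001], [-0.0, 0.0, 0.001], [-0.001, 0.0, 0.002], [-0.0, 0.0, 0.001], [-0.001, 0.0, 0.002], [-0.0, 0.0, 0.001]], "linear": [[-35.0, 19.0, 2.0], [-36.0, 19.0, 2.0], [-35.0, 19.0, 1.0], [-36.0, 20.0, 2.0], [-35.0, 19.0, 1.0], [-35.0, 20.0, 2.0]]}
```

Request:
send_rows(twist=[[0, 0, 0.001], [0, 0, 0.001], [0, 0, 0.002], [0, 0, 0.001], [0, 0, 0.002], [0, 0, 0.001], [0, 0, 0], [0, 0, 0], [0, 0, 0], [0, 0, 0]], linear=[[-35, 19, 2], [-36, 19, 2], [-35, 19, 1], [-36, 20, 2], [-35, 19, 1], [-35, 20, 2], [0, 0, 10], [0, 0, 10], [0, 0, 0], [0, 0, 0]], hand=[-1, -1, -1, -1, -1, -1, -1, -1, -1, -1])

```text
t: 18.8
tcp_pos: [0.5435, 0.1496, 0.0739]
eef_rot: [-3.138, 0.0, 1.568]
contact_force: [-0.3, -0.3, -0.4]
width: 0.017
gripper_force: 24.9
```

Run:
```python
from prof import *
import pickle
np.set_printoptions(precision=4,suppress=True)
c=manip.read_camera("scene"); t=manip.read_camera("top")
s=manip.read_state(); print(s["t"],s["tcp_pos"],s["eef_rot"],s["contact_force"])
pickle.dump((c,t,s),open("o4.pkl","wb"))
for n,k in(("s",c),("t",t)):
  for w in("pin","plate_hole","bed_hole"): print(n,w,[(np.round(d["point"],1).tolist(),round(d["confidence"],2)) for d in manip.tip_of(w,k)])
tip=s["tcp_pos"]-[0,0,.035]
for k in(c,t): print("pred tip",proj(tip,k),"bed hole at flange",proj(np.array([[.5437,.1477,.023]]),k))
u,v=proj(tip,c)[0].astype(int); u2,v2=proj(tip,t)[0].astype(int)
save("p2",np.hstack([cv2.resize(c["img"][v-20:v+20,u-20:u+20],(400,400),interpolation=2),cv2.resize(t["img"][v2-20:v2+20,u2-20:u2+20],(400,400),interpolation=2)])); print(u,v,u2,v2)
```

```text
18.9 [0.5444 0.1495 0.0749] [-3.1397 -0.0004  1.5675] [ 0.321   0.2242 -0.6369]
s pin []
s plate_hole [([406.0, 244.0], 0.75), ([364.0, 307.4], 0.72)]
s bed_hole [([533.4, 279.5], 0.64), ([363.3, 302.6], 0.6)]
t pin [([288.3, 240.3], 0.17)]
t plate_hole [([272.5, 218.2], 0.73), ([275.8, 307.3], 0.62)]
t bed_hole [([273.5, 219.8], 0.97), ([162.7, 329.6], 0.8)]
pred tip [[364.6855 300.8388]] bed hole at flange [[363.7586 304.9887]]
pred tip [[270.8778 219.5616]] bed hole at flange [[272.2774 221.1241]]
364 300 270 219
```

View pics/p2.png

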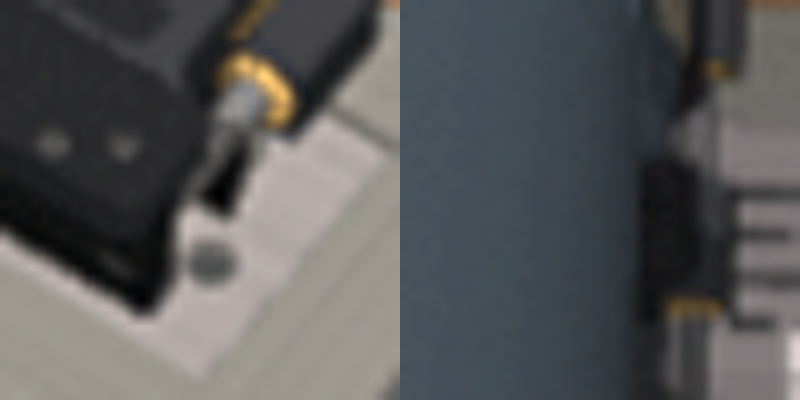

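Scene half: plate hole is at about px (365,306), the pin is hidden behind the finger. Relative measurements (same camera for pin and bed) put the TCP within 0.5 mm of target, so I descend with feel.

Request:
send_rows(twist=[[0, 0, 0], [0, 0, 0], [0, 0, 0], [0, 0, 0]], linear=[[0, 0, 6], [0, 0, 6], [0, 0, 0], [0, 0, 0]], hand=[-1, -1, -1, -1])

```text
t: 19.6
tcp_pos: [0.5446, 0.148, 0.0625]
eef_rot: [-3.139, 0.0, 1.565]
contact_force: [0.3, -0.4, -0.1]
width: 0.0173
gripper_force: 24.9
```

Request:
send_rows(twist=[[0, 0, 0], [0, 0, 0], [0, 0, 0], [0, 0, 0], [0, 0, 0]], linear=[[0, 0, 2], [0, 0, 2], [0, 0, 2], [0, 0, 1], [0, 0, 0]], hand=[-1, -1, -1, -1, -1])

```text
t: 20.1
tcp_pos: [0.5448, 0.1483, 0.0558]
eef_rot: [-3.14, -0.0, 1.565]
contact_force: [0.5, 0.5, -0.5]
width: 0.0176
gripper_force: 24.9
```

Request:
send_rows(twist=[[0, 0, 0], [0, 0, 0], [0, 0, 0], [0, 0, 0], [0, 0, 0]], linear=[[1, 0, 0], [0, 0, 1], [0, 0, 1], [0, 0, 1], [0, 0, 0]], hand=[-1, -1, -1, -1, -1])

```text
t: 20.6
tcp_pos: [0.5447, 0.1491, 0.0527]
eef_rot: [-3.14, 0.0, 1.565]
contact_force: [-0.2, 0.8, -0.3]
width: 0.0169
gripper_force: 24.9
```

Request:
send_rows(twist=[[0, 0, 0], [0, 0, 0], [0, 0, 0]], linear=[[0, 0, 1], [0, 0, 1], [0, 0, 0]], hand=[-1, -1, -1])

```text
t: 20.9
tcp_pos: [0.5447, 0.1491, 0.0507]
eef_rot: [-3.14, 0.0, 1.565]
contact_force: [0.2, -0.2, -0.5]
width: 0.0172
gripper_force: 24.9
```

Request:
send_rows(twist=[[0, 0, 0], [0, 0, 0], [0, 0, 0], [0, 0, 0], [0, 0, 0]], linear=[[0, 0, 2], [0, 0, 2], [0, 0, 2], [0, 0, 2], [0, 0, 0]], hand=[-1, -1, -1, -1, -1])

```text
t: 21.4
tcp_pos: [0.5445, 0.1491, 0.0425]
eef_rot: [-3.139, 0.0, 1.565]
contact_force: [-0.2, -0.5, -0.6]
width: 0.0171
gripper_force: 24.9
```

Request:
send_rows(twist=[[0, 0, 0], [0, 0, 0], [0, 0, 0], [0, 0, 0], [0, 0, 0]], linear=[[0, 0, 1.5], [0, 0, 1.5], [0, 0, 1], [0, 0, 1], [0, 0, 0]], hand=[-1, -1, -1, -1, -1])

```text
t: 21.9
tcp_pos: [0.5449, 0.1492, 0.0387]
eef_rot: [-3.14, -0.0, 1.565]
contact_force: [-2.1, -1.0, 6.7]
width: 0.0175
gripper_force: 25.0
```

Request:
send_rows(twist=[[0, 0, 0], [0, 0, 0], [0, 0, 0], [0, 0, 0], [0, 0, 0], [0, 0, 0]], linear=[[0, 0, 0], [0, 0, 0], [0, 0, 0], [0, 0, -5], [0, 0, -15], [0, 0, -20]], hand=[-0.45, -0.4, -0.4, -0.4, -0.4, -0.4])

```text
t: 22.5
tcp_pos: [0.5444, 0.1489, 0.0785]
eef_rot: [-3.139, 0.001, 1.565]
contact_force: [-0.1, -0.4, 0.8]
width: 0.0259
gripper_force: 0.0
```

Request:
send_rows(twist=[[0, 0, 0], [0, 0, 0], [0, 0, 0], [0, 0, 0], [0, 0, 0], [0, 0, 0], [0, 0, 0], [0, 0, 0]], linear=[[0, 0, -40], [0, 0, -40], [40, 0, 0], [40, 0, 0], [40, 0, 0], [40, 0, 0], [0, 0, 0], [0, 0, 0]], hand=[-0.4, -0.4, -0.4, -0.4, -0.4, -0.4, -0.4, -0.4])

```text
t: 23.3
tcp_pos: [0.5456, 0.3103, 0.1587]
eef_rot: [-3.141, -0.0, 1.568]
contact_force: [0.2, -1.9, -0.4]
width: 0.026
gripper_force: 0.0
```

Run:
```python
from h import *
c=manip.read_camera("scene"); t=manip.read_camera("top")
s=manip.read_state(); print(s["t"],s["tcp_pos"],s["contact_force"])
save("fin",np.hstack([cv2.resize(c["img"][250:350,290:410],(480,400),interpolation=2),cv2.resize(t["img"][180:280,240:340],(320,400),interpolation=2)]))
```

```text
23.4 [0.54626537 0.30765532 0.15859672] [-0.42793163 -0.04478721 -0.4832538 ]
```

View pics/fin.png

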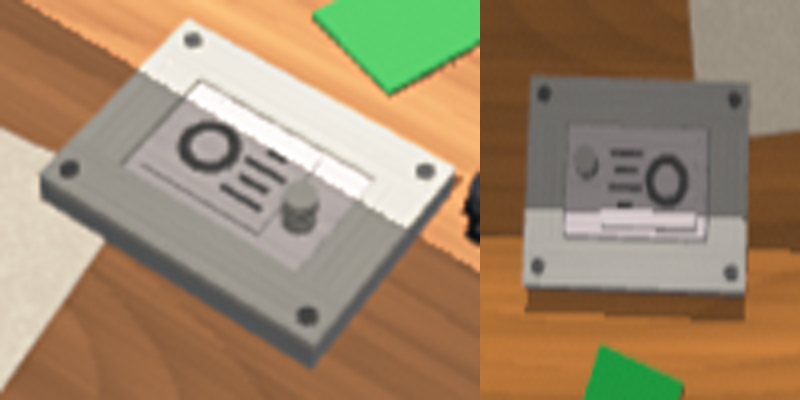

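The plate lies flush in the pocket, raised face up. The pin head (scene crop (300,205), top crop (586,162)) sits on the flange, and the arm is clear.

```bash
python3 -c "
from cell import manip
print(manip.finish_job())"
```

```text
the job is handed in; nothing more can be done
None
```

The relief plate lies flat in the bed pocket, raised face up, and the pin is pushed in until its head rests on the plate. I handed the job in at about 23 s with the arm clear; no verdict came back.

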